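# Seal a lemon in the airtight tub

## Task

Put the lemon away airtight: lay it in the see-through blue tub, set the green lid on the tub's mouth, then press the lid's edge down point by point, corner after corner, until the gasket has snapped in all the way round and the lid lies flush on the rim at all four corners. Leave the tub standing on the worktop, and leave the pastry cutters and the measuring cups where they are.

Things in the scene. Friction and masses are not known exactly. Their poses are not given: they have to be found in the camera images.
- tub: See-through pale blue plastic food tub, loose, 0.4 kg, open at the top, rectangular with rounded corners: 164 mm along its x, 124 mm along its y, 84 mm high. Origin: centre of its underside; z up. Inner floor at z = 3 mm. Rolled rim 7 mm thick, its top at z = 84 mm; the mouth inside the rim is 150 x 110 mm. With the lid fully home the lid's flange lies on the rim.
- lid: Green lid of the tub, loose, 0.16 kg, lying right side up on the worktop. Origin: centre of its underside; x along its long side, z up. Flange 168 x 128 mm, from z = 20 to 25 mm, flat on top. Under it a plug 20 mm deep, 139 x 96 mm at its bottom edge, widening to 149 x 109 mm; white gasket round it at z = 15 mm, 2 mm wider than the mouth on each side.
- lid_grip (a point): Middle of the solid grip bar on the centre of the lid's top, at z = 36 mm in the lid's frame: 64 mm long along the lid's x, 14 mm wide along y, from z = 25 to 47 mm; lift the lid by it. Set on the mouth (either way round) within about 4 mm and 2 degrees, the lid centres itself and stays up on its gasket, flange about 7 mm above the rim. Seating it by leaning here takes 50 N or more.
- lid_corner1 (a point): Where to press: point on the flat top of the lid's flange at its corner (68, 48, 25) mm in the lid's frame. Pressed with about 15 to 20 N, the gasket snaps past the rim here and then holds this corner down by itself; the lid is stiff, so the far corner may rise meanwhile (press again any that did). Home: 89 mm above the tub's underside; resting loosely on the gasket: about 96 mm.
- lid_corner2 (a point): Where to press: point on the flat top of the lid's flange at its corner (-68, 48, 25) mm in the lid's frame. Pressed with about 15 to 20 N, the gasket snaps past the rim here and then holds this corner down by itself; the lid is stiff, so the far corner may rise meanwhile (press again any that did). Home: 89 mm above the tub's underside; resting loosely on the gasket: about 96 mm.
- lid_corner3 (a point): Where to press: point on the flat top of the lid's flange at its corner (-68, -48, 25) mm in the lid's frame. Pressed with about 15 to 20 N, the gasket snaps past the rim here and then holds this corner down by itself; the lid is stiff, so the far corner may rise meanwhile (press again any that did). Home: 89 mm above the tub's underside; resting loosely on the gasket: about 96 mm.
- lid_corner4 (a point): Where to press: point on the flat top of the lid's flange at its corner (68, -48, 25) mm in the lid's frame. Pressed with about 15 to 20 N, the gasket snaps past the rim here and then holds this corner down by itself; the lid is stiff, so the far corner may rise meanwhile (press again any that did). Home: 89 mm above the tub's underside; resting loosely on the gasket: about 96 mm.
- lemon_center (a point): Centre of the yellow lemon, loose, 0.11 kg, 72 mm long along its own x, 57 mm thick across y, 58 mm high, lying on its side on the worktop (centre 29 mm up). Grip it across its y.
- cutter_1: Bystander: large round metal pastry cutter ring, 77 mm across, 30 mm high. Origin: centre of its underside.
- cutter_2: Bystander: fluted metal pastry cutter ring, 63 mm across, 30 mm high. Origin: centre of its underside.
- measure_2: Bystander: white measuring cup with a flat handle, 71 x 144 x 36 mm, the handle towards its -y. Origin: centre of its underside.
Mind the look-alikes: they are no part of the job. Of the things that look like the part that bears lemon_center, the larger one is meant.

How it is judged (in metres and radians):
On the way, in this order (a step that is already met when the one before it is completed fails the run):
1. the lemon lies in the tub (x of lemon_center in the frame of tub between -0.072 and 0.072 m and y of lemon_center in the frame of tub between -0.052 and 0.052 m and z of lemon_center in the frame of tub between 0.015 and 0.055 m), for 0.2 s.
2. the lid rests on the tub's mouth, held up on its gasket (z of lid_corner1 in the frame of tub between 0.0915 and 0.101 m and z of lid_corner2 in the frame of tub between 0.0915 and 0.101 m and z of lid_corner3 in the frame of tub between 0.0915 and 0.101 m and z of lid_corner4 in the frame of tub between 0.0915 and 0.101 m and horizontal distance between lid and tub below 0.012 m), for 0.1 s.
3. the lid is pressed home at one part of its edge while another corner still stands up (z of any of lid_corner1, lid_corner2, lid_corner3, lid_corner4 in the frame of tub below 0.0906 m and z of any of lid_corner1, lid_corner2, lid_corner3, lid_corner4 in the frame of tub above 0.0925 m and horizontal distance between lid and tub below 0.012 m), for 0.5 s.
At the end, for the whole second after the job is handed in: All four corners of the lid are home (each corner point less than 90.6 mm above the tub's underside, that is the flange within about 1.5 mm of the rim), the lid is centred on the tub within 6 mm, the lemon is inside, the tub stands upright on the worktop, and tub and lid are at rest (all of step 1 and z of each of lid_corner1, lid_corner2, lid_corner3, lid_corner4 in the frame of tub below 0.0906 m and horizontal distance between lid and tub below 0.006 m and angle between tub's own z axis and vertical below 0.05 rad and height (world z) of tub below 0.008 m and linear speed of each of tub, lid below 0.02 m/s); the robot touches nothing.
It fails at once if cutter_1 is pushed more than 30 mm from its place (distance of cutter_1 from where it was at the start of the episode above 0.03 m).
It fails at once if cutter_2 is pushed more than 30 mm from its place (distance of cutter_2 from where it was at the start of the episode above 0.03 m).
It fails at once if measure_2 is pushed more than 30 mm from its place (distance of measure_2 from where it was at the start of the episode above 0.03 m).
It also fails if it takes over 72 s, if anything falls off the work surface, if the arm or the gripper's body presses on something with over 40 N, if the wrist force passes 120 N, or if a joint passes its speed limit or range.

## Robot

A 6-joint arm with a two-finger parallel gripper is mounted at the origin on a cart in front of the work surface, level with it; the furniture and walls round the work are solid. World frame = base frame: x ahead of the robot, y to its left, z up, the work surface at z = 0. Lengths are in m, angles in degrees, forces in N, time in s.
With the tool pointing down it reaches from about 0.35 to 0.775 m from the base axis. Payload 5.5 kg.
Tool frame: the origin (TCP) lies midway between the tips of the shut fingers; the grasp point (between the pads) lies 19 mm behind it; z points along the fingers, y is the line along which they close (so a half turn about z gives the same grasp; the last joint's range is limited). The gripper opens to 85 mm and grips with 20 to 120 N. Pads are 22 mm wide; open, the fingers measure 114 mm over their backs; the gripper's body (76 mm by 85 mm) begins 54 mm behind the grasp point. The pads swing forward as they close: fully open they stand 13 mm farther back than shut.
Start: joints at [-75.206, 17.945, 2.641, 74.691, 0, 82.002], TCP at [0.223, -0.53, 0.231] pointing down, gripper open.
Joint ranges: [-158.12, 158.12], [-49.38, 96.58], [-58.88, 72.47], [-126.05, 133.96], [-84.25, 85.87], [-180, 180]. Speed limits (degrees/s): [147.25, 147.25, 180, 180, 180, 180].

## Interface

Orientations are given as [roll, pitch, yaw] about the fixed x, y, z axes, in that order (R = Rz(yaw) Ry(pitch) Rx(roll)).
In Python, from bench import env, viewer gives the robot as it stands.
- The arm moves only by the shell command python3 -m inch FILE [FORCE], which reads ROWS from the file FILE. ROWS is a JSON list of rows, 1 to 12 of them, each an object with the fields pos (a list: dx, dy, dz in fractions of the full range, 1 being 0.5 m), yaw (a turn about the tool's z in fractions of the full range, 1 being 360 degrees), jaw (the finger opening in m); a field left out counts as zero (the opening has to be given); each row is the pose to reach, as a shift and turn from the pose commanded when the command began, along the tool's axes at that moment; what a row does not reach only later rows make up. A row lasts 1/10 s, in which the tool goes at most 0.05 m and 8.59 degrees, less where a joint would pass 70% of its speed; a pose out of reach is approached as far as the arm can. The fingers move at their own pace and stop on an object; FORCE is the grip in N (left out, the last holds). Time passes only in rows, so rows that do not move let the fingers close. It prints the time, the measured TCP pose, the force, the opening and the grip force at its end. Shift and turn numbers lie between -1 and 1, and a call with a number outside is refused. Input that does not fit is refused with a message, and nothing moves.
- env.get_state(): the state, without advancing time (a new reading comes with each control period).
- viewer.snapshot(name): name is "side" or "top" or "wrist"; returns (picture, depth): 384x512x3 uint8, red, green, blue; 384x512 float32, m along the optical axis (not along the pixel's ray), 0 where there is no reading.
- viewer.camera_params(name): a dict with "K" (3x3 intrinsics, pixels), "xyz" and "rotation" of the camera in the world. Camera axes: x right, y down, z forward; pixel columns grow to the right and rows downward; lengths in m; the calibration is good to about 2 mm. A picture is of the moment at which its call begins: read the wrist's pose just before it. camera_params takes no time and is no camera call; for the wrist camera it gives the pose at the moment of the call.
- env.sign_off(): hands the job in; it is judged then, once.
The state is a dict: "time": time; "joint_positions": joint angles; "qd": joint speeds; "effort": joint torques, N m; "position": TCP position; "eef_rot": TCP orientation; "ft_force": force on the tool from outside, world axes, zero at the start; "ft_torque": the same for the moment, N m; "finger_gap": finger opening in m; "finger_force": force on a finger pad.
Only numpy, scipy, OpenCV 4.12 (cv2) and the standard library are available. Lean on these libraries where they do the work, as an engineer would, in place of code of your own. Each camera call takes 0.05 s, during which the arm holds its last target. There are 200 camera calls.

## Working session

There is one attempt and no reset: what is moved stays moved. The work goes in short steps, Python scripts to look and compute and a shell command to move; the robot and the scene stay as the last step left them, time stands still between calls to the robot, and variables do not carry over. Pictures are saved under pics/ and viewed, at most 10 in all, crops included, and the job is handed in when it is done.

```bash
mkdir -p pics; ls; python3 - <<'E'
from bench import env, viewer
import cv2,numpy as np
a,d=viewer.snapshot("top"); b,e=viewer.snapshot("side")
np.savez("s0.npz",a=a,d=d,b=b,e=e)
cv2.imwrite("pics/top0.png",a[...,::-1]);cv2.imwrite("pics/side0.png",b[...,::-1])
for n in("top","side","wrist"):print(viewer.camera_params(n))
print(env.get_state())
E
```

```text
pics
{'K': array([[376.10362668,   0.        , 254.47576951],
       [  0.        , 376.10362668, 183.69598716],
       [  0.        ,   0.        ,   1.        ]]), 'xyz': array([0.26751213, 0.02958462, 1.45463838]), 'rotation': array([-168.24536814,    0.28068987,  -92.64315104])}
{'K': array([[498.77057939,   0.        , 256.76439175],
       [  0.        , 498.77057939, 191.88873773],
       [  0.        ,   0.        ,   1.        ]]), 'xyz': array([0.38347418, 1.27048417, 0.87586665]), 'rotation': array([-1.23059484e+02, -7.69268403e-02, -1.72138216e+02])}
{'K': array([[302.7013309,   0.       , 260.2337316],
       [  0.       , 302.7013309, 188.5563904],
       [  0.       ,   0.       ,   1.       ]]), 'xyz': array([ 0.29120423, -0.50185904,  0.3722935 ]), 'rotation': array([ 1.63051519e+02,  5.94193936e-02, -6.72381678e+01])}
{'time': 0.1, 'joint_positions': array([-7.52044014e+01,  1.79887529e+01,  2.58258699e+00,  7.46914514e+01,
       -2.33651114e-03,  8.20027104e+01]), 'qd': array([-0.01526871, -0.11175074,  0.0791303 ,  0.00063177,  0.10670347,
       -0.05515438]), 'effort': array([ 1.70158495e-03, -4.81723380e+01,  2.99246567e+01,  1.26569654e-02,
       -2.33188857e-04, -8.81977030e-06]), 'position': array([ 0.2226251 , -0.52964316,  0.23046929]), 'eef_rot': array([-1.79903007e+02, -1.12673476e-02,  2.27928807e+01]), 'ft_force': array([0.53742216, 0.39782367, 1.14788614]), 'ft_torque': array([ 0.00183711, -0.06194503, -0.02470599]), 'finger_force': 0.0, 'finger_gap': 0.08537857285882966}
```

View pics/top0.png

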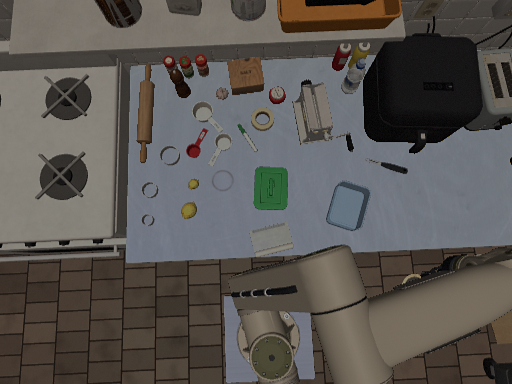

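View pics/side0.png

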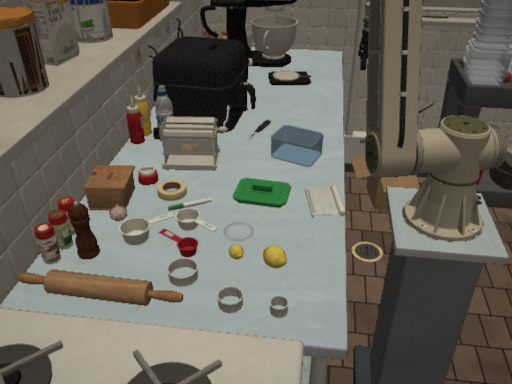

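Two yellow things fit: (189,211) is larger and (193,184) is smaller, so (189,211) should be the lemon. The lid is at (271,188) and the tub at (348,206). I'll measure all three and check the choice in a crop.

```bash
cat > h.py <<'E'
import numpy as np,cv2
from scipy.spatial.transform import Rotation as R
from bench import env,viewer
def rot(e): return R.from_euler('xyz',e,degrees=True).as_matrix()
def ray(uv,c,z):
    uv=np.atleast_2d(uv).astype(float)
    d=np.c_[uv,np.ones(len(uv))]@np.linalg.inv(c["K"]).T@rot(c["rotation"]).T
    return c["xyz"]+d*((z-c["xyz"][2])/d[:,2])[:,None]
def cloud(d,c):
    v,u=np.mgrid[:d.shape[0],:d.shape[1]]
    p=np.stack([(u-c["K"][0,2])/c["K"][0,0]*d,(v-c["K"][1,2])/c["K"][1,1]*d,d],-1)
    return p@rot(c["rotation"]).T+c["xyz"]
def blobs(img,lo,hi,amin=30):
    m=cv2.inRange(cv2.cvtColor(img,cv2.COLOR_RGB2HSV),np.array(lo),np.array(hi))
    cs,_=cv2.findContours(m,cv2.RETR_EXTERNAL,cv2.CHAIN_APPROX_NONE)
    return sorted([c[:,0] for c in cs if cv2.contourArea(c)>amin],key=lambda c:-cv2.contourArea(c.reshape(-1,1,2)))
def rect(P):
    r=cv2.minAreaRect(P[:,:2].astype(np.float32)*1000)
    (c,(w,h),a)=r
    if h>w: w,h,a=h,w,a+90
    return np.round(c,1),round(w,1),round(h,1),round((a+90)%180-90,1)
E
python3 - <<'E'
from h import *
s=np.load("s0.npz")
for n,k,dk in(("top","a","d"),("side","b","e")):
    c=viewer.camera_params(n);im=s[k];C=cloud(s[dk],c)
    for nm,lo,hi,z in(("lemon",(20,110,80),(35,255,255),.029),("lid",(55,120,40),(85,255,255),.025),("tub",(90,75,40),(115,255,255),.084)):
        for b in blobs(im,lo,hi)[:4]:
            p=ray(b,c,z); q=C[b.mean(0).astype(int)[1],b.mean(0).astype(int)[0]]
            print(n,nm,b.mean(0).round(),len(b),rect(p),q.round(3))
cr=np.hstack([cv2.resize(s["a"][165:235,170:240],(400,400),interpolation=2),cv2.resize(s["b"][225:295,215:285+15],(400,400))])
cv2.imwrite("pics/crop.png",cr[...,::-1])
E
```

```text
top lemon [188. 210.] 43 (array([473.7, 279.9]), 57.5, 54.8, -72.3) [0.474 0.276 0.056]
top lemon [360.  53.] 40 (array([1097.2, -440.7]), 52.2, 52.1, -30.2) [ 1.042 -0.404  0.134]
top lemon [193. 183.] 27 (array([576.1, 260.8]), 34.8, 31.1, -0.6) [0.575 0.259 0.041]
top lid [270. 188.] 134 (array([545. , -37.5]), 164.7, 125.7, -5.3) [ 0.541 -0.035  0.046]
side lemon [274. 256.] 62 (array([472.7, 278.5]), 83.5, 54.7, -82.8) [0.472 0.3   0.048]
side lemon [144. 116.] 85 (array([1082.9, -509.1]), 333.8, 54.4, -63.7) [ 1.047 -0.404  0.081]
side lemon [236. 251.] 38 (array([575.3, 273.2]), 53.3, 31.8, -80.7) [0.577 0.276 0.033]
side lid [262. 192.] 133 (array([546. , -27.5]), 164.8, 138.6, -5.4) [ 0.545 -0.026  0.025]
```

View pics/crop.png

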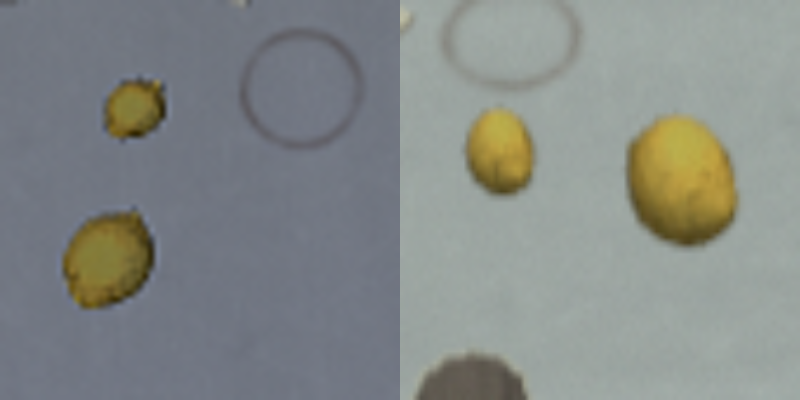

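The crop shows two lemons. The larger one, at about (108,260) in the left panel and (683,180) in the right, is the target. Its long axis points about -35° in the world. I'm moving towards it.

The rows are not in the units I measure in: shifts go in shares of 0.5 m and turns go in shares of 360 degrees. I convert before sending: 0.376 m is 0.752, -0.309 m is -0.618, -80 degrees is -0.2222.

```bash
echo '[{"pos":[0.752, -0.618, 0], "yaw":-0.2222, "jaw":0.085}, {"pos":[0.752, -0.618, 0], "yaw":-0.2222, "jaw":0.085}, {"pos":[0.752, -0.618, 0], "yaw":-0.2222, "jaw":0.085}, {"pos":[0.752, -0.618, 0], "yaw":-0.2222, "jaw":0.085}, {"pos":[0.752, -0.618, 0], "yaw":-0.2222, "jaw":0.085}, {"pos":[0.752, -0.618, 0], "yaw":-0.2222, "jaw":0.085}, {"pos":[0.752, -0.618, 0], "yaw":-0.2222, "jaw":0.085}, {"pos":[0.752, -0.618, 0], "yaw":-0.2222, "jaw":0.085}, {"pos":[0.752, -0.618, 0], "yaw":-0.2222, "jaw":0.085}, {"pos":[0.752, -0.618, 0], "yaw":-0.2222, "jaw":0.085}, {"pos":[0.752, -0.618, 0], "yaw":-0.2222, "jaw":0.085}]' > path.dat && python3 -m inch path.dat 30
python3 - <<'E'
from h import *
s=np.load("s0.npz")
c=viewer.camera_params("top")
hsv=cv2.cvtColor(s["a"],cv2.COLOR_RGB2HSV)
for p in((348,206),(331,205),(350,184),(300,220),(210,200),(188,211),(190,218)):print(p,hsv[p[1],p[0]])
E
```

```text
time: 1.2
position: [0.4508, -0.0958, 0.231]
eef_rot: [180.0, -0.1, 103.2]
ft_force: [0.1, -0.6, -0.5]
finger_gap: 0.0849
finger_force: 0.0
(348, 206) [104  57 130]
(331, 205) [104  67 106]
(350, 184) [105  63  81]
(300, 220) [111  32 128]
(210, 200) [109  34 129]
(188, 211) [ 27 141 130]
(190, 218) [111  40 128]
```

Converted, -0.35 m is -0.7, 0.06 m is 0.12, -44 degrees is -0.1222.

```bash
echo '[{"pos":[0.12, -0.7, 0], "yaw":-0.1222, "jaw":0.085}, {"pos":[0.12, -0.7, 0], "yaw":-0.1222, "jaw":0.085}]' > path.dat && python3 -m inch path.dat | head -0; python3 - <<'E'
from h import *
s=np.load("s0.npz")
c=viewer.camera_params("top")
hsv=cv2.cvtColor(s["a"],cv2.COLOR_RGB2HSV).astype(int)
m=((hsv[...,1]>65)&(hsv[...,0]>90)&(hsv[...,0]<115)).astype(np.uint8)*255
m[:, :315]=0;m[:,375:]=0;m[:170]=0;m[240:]=0
b=max(cv2.findContours(m,0,1)[0],key=cv2.contourArea)[:,0]
print(b.mean(0),rect(ray(b,c,.084)))
m=cv2.inRange(hsv[195:228,170:210].astype(np.uint8),np.array((15,90,40)),np.array((40,255,255)))
b=max(cv2.findContours(m,0,1)[0],key=cv2.contourArea)
q=np.argwhere(m)[:,::-1]+[170,195];P=ray(q,c,.029)[:,:2];w,v=np.linalg.eigh(np.cov(P.T));print(P.mean(0),w**.5,np.degrees(np.arctan2(v[1,1],v[0,1])))
st=env.get_state();print(st["position"],st["eef_rot"],st["time"])
E
```

```text
[331.3877551  202.63265306] (array([ 468.4, -257. ]), 89.3, 7.9, -19.7)
[0.47306992 0.27949915] [0.01375691 0.01675442] 139.3878982863555
[ 0.34892632 -0.10478345  0.230174  ] [-1.79891851e+02 -1.01373600e-01  1.20458962e+02] 1.4Exception ignored on flushing sys.stdout:
BrokenPipeError: [Errno 32] Broken pipe
```

Converted, 0.3018 m is 0.6036, 0.2685 m is 0.537, -22 degrees is -0.0611.

```bash
echo '[{"pos":[0.537, 0.6036, 0], "yaw":-0.0611, "jaw":0.085}, {"pos":[0.537, 0.6036, 0], "yaw":-0.0611, "jaw":0.085}, {"pos":[0.537, 0.6036, 0], "yaw":-0.0611, "jaw":0.085}, {"pos":[0.537, 0.6036, 0], "yaw":-0.0611, "jaw":0.085}, {"pos":[0.537, 0.6036, 0], "yaw":-0.0611, "jaw":0.085}, {"pos":[0.537, 0.6036, 0], "yaw":-0.0611, "jaw":0.085}, {"pos":[0.537, 0.6036, 0], "yaw":-0.0611, "jaw":0.085}, {"pos":[0.537, 0.6036, 0], "yaw":-0.0611, "jaw":0.085}, {"pos":[0.537, 0.6036, 0], "yaw":-0.0611, "jaw":0.085}, {"pos":[0.537, 0.6036, 0], "yaw":-0.0611, "jaw":0.085}, {"pos":[0.537, 0.6036, 0], "yaw":-0.0611, "jaw":0.085}]' > path.dat && python3 -m inch path.dat
python3 - <<'E'
from h import *
c=viewer.camera_params("wrist");a,d=viewer.snapshot("wrist")
cv2.imwrite("pics/w1.png",a[...,::-1])
for b in blobs(a,(18,90,40),(38,255,255),300)[:2]:
    print(b.mean(0),rect(ray(b,c,.029)))
C=cloud(d,c);hs=cv2.cvtColor(a,cv2.COLOR_RGB2HSV);m=cv2.inRange(hs,np.array((18,90,40)),np.array((38,255,255)))>0
P=C[m&(d>0)];k=np.linalg.norm(P[:,:2]-[.473,.28],axis=1)<.06;P=P[k];print(len(P),P[:,2].max(),P[P[:,2]>.05].mean(0))
print(rect(P[P[:,2]>.02]),rect(P[P[:,2]>.035]))
print(env.get_state()["position"],env.get_state()["eef_rot"])
E
```

```text
time: 2.5
position: [0.4766, 0.2772, 0.2308]
eef_rot: [-179.9, -0.0, 141.9]
ft_force: [0.3, 0.1, 0.1]
finger_gap: 0.085
finger_force: 0.0
[260.18493151 158.61643836] (array([473.2, 278.3]), 62.2, 57.4, -73.4)
[300.1954023  229.64367816] (array([573.1, 262.9]), 40.9, 39.4, -1.8)
2177 0.05820792513482287 [0.47302209 0.2786438  0.05376835]
(array([471.8, 279.2]), 59.6, 55.6, -74.9) (array([472.4, 279.1]), 58.4, 55.0, -78.3)
[0.47669674 0.27693012 0.23114922] [-1.79934273e+02 -9.06574117e-03  1.41887098e+02]
```

View pics/w1.png

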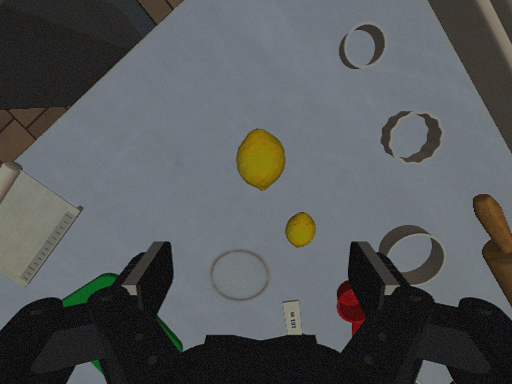

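The wrist view shows the large lemon at (260,158) with its axis vertical, so it lines up with tool x. The small one is at (300,230), well clear of the fingers. Going down to grip.

Converted, 0.222 m is 0.444, 0.0042 m is 0.0084.

```bash
echo '[{"pos":[0.0084, -0.0012, 0.2], "jaw":0.085}, {"pos":[0.0084, -0.0012, 0.3], "jaw":0.085}, {"pos":[0.0084, -0.0012, 0.38], "jaw":0.085}, {"pos":[0.0084, -0.0012, 0.444], "jaw":0.085}, {"pos":[0.0084, -0.0012, 0.444], "jaw":0.085}, {"pos":[0.0084, -0.0012, 0.444], "jaw":0.085}, {"pos":[0.0084, -0.0012, 0.444], "jaw":0.04}, {"pos":[0.0084, -0.0012, 0.444], "jaw":0.04}, {"pos":[0.0084, -0.0012, 0.444], "jaw":0.04}, {"pos":[0.0084, -0.0012, 0.444], "jaw":0.04}, {"pos":[0.0084, -0.0012, 0.444], "jaw":0.04}, {"pos":[0.0084, -0.0012, 0.444], "jaw":0.04}]' > path.dat && python3 -m inch path.dat 30
```

```text
time: 3.75
position: [0.4754, 0.2807, 0.0121]
eef_rot: [179.8, 0.2, 142.0]
ft_force: [-0.2, -2.3, 6.0]
finger_gap: 0.0543
finger_force: 31.5
```

Converted, -0.22 m is -0.44, -0.17 m is -0.34.

```bash
echo '[{"jaw":0.04}, {"pos":[0, 0, -0.06], "jaw":0.04}, {"pos":[0, 0, -0.16], "jaw":0.04}, {"pos":[0, 0, -0.24], "jaw":0.04}, {"pos":[0, 0, -0.34], "jaw":0.04}, {"pos":[0, 0, -0.44], "jaw":0.04}, {"pos":[0, 0, -0.44], "jaw":0.04}]' > path.dat && python3 -m inch path.dat
python3 - <<'E'
from h import *
a,d=viewer.snapshot("top");np.savez("s1.npz",a=a,d=d)
c=viewer.camera_params("top");C=cloud(d,c)
# tub rim: points at height ~0.084
box=(C[...,0]>.33)&(C[...,0]<.65)&(C[...,1]>-.42)&(C[...,1]<-.15)
m=box&(C[...,2]>.07)&(C[...,2]<.1);print(m.sum(),rect(C[m]))
mm=box&(C[...,2]>.02);print(mm.sum(),rect(C[mm]))
cv2.imwrite("pics/tub.png",cv2.resize(a[165:245,310:390],(560,560),interpolation=2)[...,::-1])
E
```

```text
time: 4.45
position: [0.4772, 0.2822, 0.2388]
eef_rot: [179.2, 0.5, 142.0]
ft_force: [0.6, 0.2, -0.9]
finger_gap: 0.0543
finger_force: 32.6
290 (array([ 459.5, -324.4]), 164.8, 125.5, -20.5)
640 (array([ 507.6, -337.9]), 268.2, 131.0, -16.6)
```

View pics/tub.png

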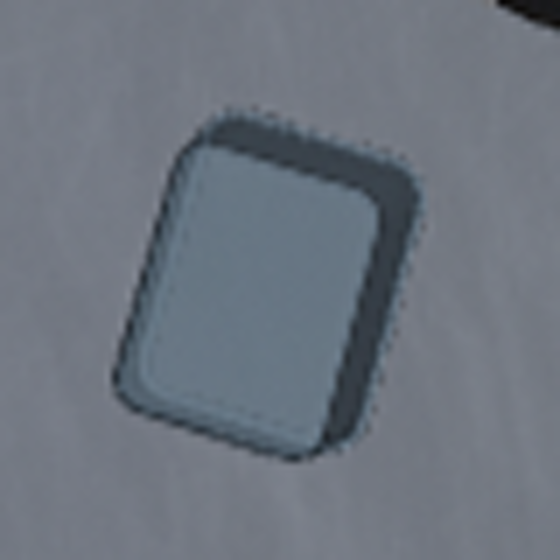

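The tub's rim shows clearly at crop centre (268,288). Depth puts its centre at (0.4595, -0.3244) with the long axis at -20.5°. I'll carry the lemon over with the fingers opening along the tub's length.

Converted, -0.4889 m is -0.9778, -0.3595 m is -0.719, 72.5 degrees is 0.2014.

```bash
echo '[{"pos":[-0.719, -0.9778, 0], "yaw":0.2014, "jaw":0.04}, {"pos":[-0.719, -0.9778, 0], "yaw":0.2014, "jaw":0.04}, {"pos":[-0.719, -0.9778, 0], "yaw":0.2014, "jaw":0.04}, {"pos":[-0.719, -0.9778, 0], "yaw":0.2014, "jaw":0.04}, {"pos":[-0.719, -0.9778, 0], "yaw":0.2014, "jaw":0.04}, {"pos":[-0.719, -0.9778, 0], "yaw":0.2014, "jaw":0.04}, {"pos":[-0.719, -0.9778, 0], "yaw":0.2014, "jaw":0.04}, {"pos":[-0.719, -0.9778, 0], "yaw":0.2014, "jaw":0.04}, {"pos":[-0.719, -0.9778, 0], "yaw":0.2014, "jaw":0.04}, {"pos":[-0.719, -0.9778, 0], "yaw":0.2014, "jaw":0.04}, {"pos":[-0.719, -0.9778, 0], "yaw":0.2014, "jaw":0.04}, {"pos":[-0.719, -0.9778, 0], "yaw":0.2014, "jaw":0.04}]' > path.dat && python3 -m inch path.dat && echo '[{"jaw":0.04}, {"jaw":0.04}, {"jaw":0.04}]' > path.dat && python3 -m inch path.dat
```

```text
time: 5.7
position: [0.4547, -0.3208, 0.2284]
eef_rot: [-180.0, -0.0, 69.5]
ft_force: [1.6, -1.1, -1.2]
finger_gap: 0.0543
finger_force: 32.6
time: 6.0
position: [0.4552, -0.3179, 0.2286]
eef_rot: [-179.9, -0.1, 69.5]
ft_force: [0.6, 0.4, -1.0]
finger_gap: 0.0545
finger_force: 32.6
```

Converted, 0.204 m is 0.408, 0.0063 m is 0.0126.

```bash
echo '[{"pos":[-0.0092, 0.0126, 0.08], "jaw":0.04}, {"pos":[-0.0092, 0.0126, 0.17], "jaw":0.04}, {"pos":[-0.0092, 0.0126, 0.24], "jaw":0.04}, {"pos":[-0.0092, 0.0126, 0.3], "jaw":0.04}, {"pos":[-0.0092, 0.0126, 0.36], "jaw":0.04}, {"pos":[-0.0092, 0.0126, 0.408], "jaw":0.04}, {"pos":[-0.0092, 0.0126, 0.408], "jaw":0.04}, {"pos":[-0.0092, 0.0126, 0.408], "jaw":0.04}]' > path.dat && python3 -m inch path.dat && echo '[{"jaw":0.075}, {"jaw":0.075}, {"jaw":0.075}, {"jaw":0.075}, {"pos":[0, 0, -0.06], "jaw":0.075}, {"pos":[0, 0, -0.14], "jaw":0.075}, {"pos":[0, 0, -0.24], "jaw":0.075}, {"pos":[0, 0, -0.34], "jaw":0.075}, {"pos":[0, 0, -0.4], "jaw":0.075}, {"pos":[0, 0, -0.4], "jaw":0.085}, {"pos":[0, 0, -0.4], "jaw":0.085}]' > path.dat && python3 -m inch path.dat
python3 - <<'E'
from h import *
s=np.load("s0.npz");c=viewer.camera_params("top");C=cloud(s["d"],c)
hs=cv2.cvtColor(s["a"],cv2.COLOR_RGB2HSV);m=cv2.inRange(hs,np.array((55,120,30)),np.array((85,255,255)))>0
box=(abs(C[...,0]-.545)<.1)&(abs(C[...,1]+.037)<.1)
m&=box
print("flange",rect(C[m&(C[...,2]>.015)]), "bar",rect(C[m&(C[...,2]>.037)]),(m&(C[...,2]>.037)).sum())
E
```

```text
time: 6.8
position: [0.4602, -0.3243, 0.0258]
eef_rot: [-180.0, -0.0, 69.6]
ft_force: [0.5, -0.0, -1.3]
finger_gap: 0.0543
finger_force: 32.6
time: 7.9
position: [0.4602, -0.3261, 0.2261]
eef_rot: [179.9, 0.1, 69.5]
ft_force: [-0.4, -1.0, -1.0]
finger_gap: 0.085
finger_force: 0.0
flange (array([545.5, -37.7]), 165.6, 125.9, -5.2) bar (array([546. , -37.7]), 61.3, 11.6, -3.2) 65
```

Converted, 0.3 m is 0.6, -0.021 m is -0.042, -105.3 degrees is -0.2925.

```bash
echo '[{"pos":[0.6, -0.042, 0], "yaw":-0.2925, "jaw":0.06}, {"pos":[0.6, -0.042, 0], "yaw":-0.2925, "jaw":0.06}, {"pos":[0.6, -0.042, 0], "yaw":-0.2925, "jaw":0.06}, {"pos":[0.6, -0.042, 0], "yaw":-0.2925, "jaw":0.06}, {"pos":[0.6, -0.042, 0], "yaw":-0.2925, "jaw":0.06}, {"pos":[0.6, -0.042, 0], "yaw":-0.2925, "jaw":0.06}, {"pos":[0.6, -0.042, 0], "yaw":-0.2925, "jaw":0.06}, {"pos":[0.6, -0.042, 0], "yaw":-0.2925, "jaw":0.06}, {"pos":[0.6, -0.042, 0], "yaw":-0.2925, "jaw":0.06}, {"pos":[0.6, -0.042, 0], "yaw":-0.2925, "jaw":0.06}, {"pos":[0.6, -0.042, 0], "yaw":-0.2925, "jaw":0.06}, {"pos":[0.6, -0.042, 0], "yaw":-0.2925, "jaw":0.06}]' > path.dat && python3 -m inch path.dat && echo '[{"yaw":-0.0061, "jaw":0.06}, {"yaw":-0.0061, "jaw":0.06}, {"yaw":-0.0061, "jaw":0.06}]' > path.dat && python3 -m inch path.dat
python3 - <<'E'
from h import *
s=np.load("s1.npz");c=viewer.camera_params("wrist");print(env.get_state()["position"],env.get_state()["eef_rot"])
a,d=viewer.snapshot("wrist");C=cloud(d,c)
hs=cv2.cvtColor(a,cv2.COLOR_RGB2HSV);m=cv2.inRange(hs,np.array((50,100,20)),np.array((88,255,255)))>0
print("flange",rect(C[m&(C[...,2]>.02)&(C[...,2]<.03)]),"bar",rect(C[m&(C[...,2]>.044)]),(m&(C[...,2]>.044)).sum(),C[m][:,2].max())
t,td=viewer.snapshot("top");np.savez("s2.npz",t=t,td=td,a=a,d=d)
ct=viewer.camera_params("top");C=cloud(td,ct)
box=(C[...,0]>.33)&(C[...,0]<.6)&(C[...,1]>-.45)&(C[...,1]<-.2)
for lo in(.07,.075,.08): m=box&(C[...,2]>lo)&(C[...,2]<.1);print(m.sum(),rect(C[m]))
hs=cv2.cvtColor(t,cv2.COLOR_RGB2HSV);y=box&(cv2.inRange(hs,np.array((18,90,40)),np.array((40,255,255)))>0)
print("lemon",y.sum(),C[y].mean(0),C[y].max(0))
cv2.imwrite("pics/w2.png",np.hstack([a[...,::-1][:, 60:460],cv2.resize(t[165:245,310:390],(384,384))[...,::-1]]))
E
```

```text
time: 9.1
position: [0.5442, -0.0371, 0.2229]
eef_rot: [180.0, -0.2, 173.0]
ft_force: [-0.5, -0.1, -0.6]
finger_gap: 0.06
finger_force: 0.0
time: 9.4
position: [0.5447, -0.0373, 0.2238]
eef_rot: [180.0, -0.2, 174.7]
ft_force: [0.1, -1.0, -0.2]
finger_gap: 0.0597
finger_force: 0.0
[ 0.54466872 -0.03727853  0.22379851] [ 1.79985686e+02 -1.52188612e-01  1.74739469e+02]
flange (array([ 603. , -208.8]), 526.2, 188.3, -71.5) bar (array([541.1, -38.6]), 103.3, 101.5, -51.3) 1568 0.3657635594473997
292 (array([ 460.5, -324.3]), 165.9, 125.1, -20.7)
280 (array([ 460.5, -324.3]), 165.9, 125.1, -20.7)
225 (array([ 459.9, -324.1]), 163.8, 125.2, -21.0)
lemon 195 [ 0.45923279 -0.31995221  0.05050894] [ 0.48583899 -0.28931935  0.06522558]
```

View pics/w2.png

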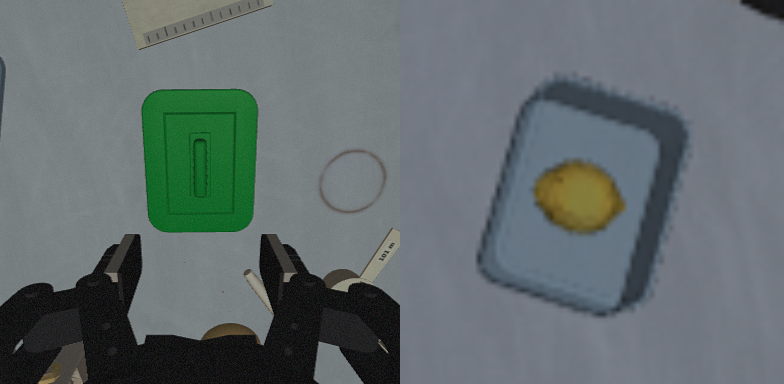

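The lemon lies in the middle of the tub (right panel, 578,197). The lid is square to the gripper (left panel, 200,160, bar upright in the picture). I'll refine the lid pose using only its own blob.

```bash
python3 - <<'E'
from h import *
s=np.load("s2.npz");c=viewer.camera_params("wrist");C=cloud(s["d"],c)
b=blobs(s["a"],(50,100,20),(88,255,255),500)[0]
print(b.mean(0),"ray flange",rect(ray(b,c,.0225)))
m=np.zeros((384,512),np.uint8);cv2.drawContours(m,[b.reshape(-1,1,2)],-1,1,-1);m=m>0
print(rect(C[m&(C[...,2]>.015)]),rect(C[m&(C[...,2]>.04)]),np.percentile(C[m][:,2],[5,50,99]))
E
```

```text
[259.8245614  158.82675439] ray flange (array([546.9, -39.1]), 168.0, 127.8, -4.8)
(array([546.6, -39.2]), 167.5, 127.6, -4.9) (array([523.7, -37.3]), 107.1, 14.3, -5.0) [0.02131937 0.02432604 0.04750497]
```

Converted, 0.195 m is 0.39, -0.0014 m is -0.0028, -0.3 degrees is -0.0008.

```bash
echo '[{"pos":[-0.0028, -0.0022, 0.1], "yaw":-0.0008, "jaw":0.05}, {"pos":[-0.0028, -0.0022, 0.2], "yaw":-0.0008, "jaw":0.05}, {"pos":[-0.0028, -0.0022, 0.28], "yaw":-0.0008, "jaw":0.05}, {"pos":[-0.0028, -0.0022, 0.34], "yaw":-0.0008, "jaw":0.05}, {"pos":[-0.0028, -0.0022, 0.38], "yaw":-0.0008, "jaw":0.05}, {"pos":[-0.0028, -0.0022, 0.39], "yaw":-0.0008, "jaw":0.05}, {"pos":[-0.0028, -0.0022, 0.39], "yaw":-0.0008, "jaw":0.05}]' > path.dat && python3 -m inch path.dat 70 && echo '[{"jaw":0.005}, {"jaw":0.005}, {"jaw":0.005}, {"jaw":0.005}, {"jaw":0.005}, {"jaw":0.005}, {"jaw":0.005}]' > path.dat && python3 -m inch path.dat 70
```

```text
time: 10.2
position: [0.5462, -0.0385, 0.0297]
eef_rot: [180.0, -0.1, 175.1]
ft_force: [0.4, 0.5, 0.2]
finger_gap: 0.0503
finger_force: 0.0
time: 10.9
position: [0.5481, -0.0389, 0.032]
eef_rot: [-180.0, 0.2, 175.1]
ft_force: [-0.4, -0.1, 6.6]
finger_gap: 0.0117
finger_force: 70.8
```

Converted, -0.2919 m is -0.5838, -0.15 m is -0.3, 15.7 degrees is 0.0436.

```bash
echo '[{"pos":[0, 0, -0.08], "jaw":0.005}, {"pos":[0, 0, -0.16], "jaw":0.005}, {"pos":[0, 0, -0.24], "jaw":0.005}, {"pos":[0, 0, -0.3], "jaw":0.005}, {"pos":[0.1246, -0.5838, -0.3], "yaw":0.0436, "jaw":0.005}, {"pos":[0.1246, -0.5838, -0.3], "yaw":0.0436, "jaw":0.005}, {"pos":[0.1246, -0.5838, -0.3], "yaw":0.0436, "jaw":0.005}, {"pos":[0.1246, -0.5838, -0.3], "yaw":0.0436, "jaw":0.005}, {"pos":[0.1246, -0.5838, -0.3], "yaw":0.0436, "jaw":0.005}, {"pos":[0.1246, -0.5838, -0.3], "yaw":0.0436, "jaw":0.005}, {"pos":[0.1246, -0.5838, -0.3], "yaw":0.0436, "jaw":0.005}]' > path.dat && python3 -m inch path.dat && echo '[{"jaw":0.005}, {"jaw":0.005}, {"jaw":0.005}]' > path.dat && python3 -m inch path.dat
python3 - <<'E'
from h import *
st=env.get_state();c=viewer.camera_params("wrist");a,d=viewer.snapshot("wrist");b,e=viewer.snapshot("side");cs=viewer.camera_params("side")
p=st["position"];print(p,st["eef_rot"])
C=cloud(d,c);m=np.zeros((384,512),np.uint8)
for q in blobs(a,(50,100,15),(88,255,255),300)[:3]:
    print(q.mean(0),len(q));cv2.drawContours(m,[q.reshape(-1,1,2)],-1,1,-1)
zs=C[(m>0)&(d>0)][:,2];print(np.percentile(zs,[2,25,50,75,98]))
k=(m>0)&(d>0)&(abs(C[...,2]-np.median(zs))<.006)
print("lid",rect(C[k]),k.sum())
np.savez("s3.npz",a=a,d=d,b=b,e=e)
cv2.imwrite("pics/w3.png",np.hstack([a[:,60:460],b[60:252,220:412].repeat(2,0).repeat(2,1)])[...,::-1])
E
```

```text
time: 12.0
position: [0.4582, -0.33, 0.1804]
eef_rot: [-179.8, 0.1, 159.0]
ft_force: [-0.4, 0.6, -0.7]
finger_gap: 0.0122
finger_force: 69.9
time: 12.3
position: [0.4602, -0.3227, 0.1804]
eef_rot: [180.0, -0.0, 159.5]
ft_force: [0.9, 0.3, -1.6]
finger_gap: 0.0123
finger_force: 69.9
[ 0.46019912 -0.32267147  0.18038872] [ 1.79985139e+02 -1.27408639e-02  1.59527174e+02]
[260.32083697 202.93025283] 1147
[0.16895696 0.1703464  0.17225116 0.17298132 0.19475012]
lid (array([ 451.4, -320.5]), 153.6, 127.9, -20.6) 45525
```

View pics/w3.png

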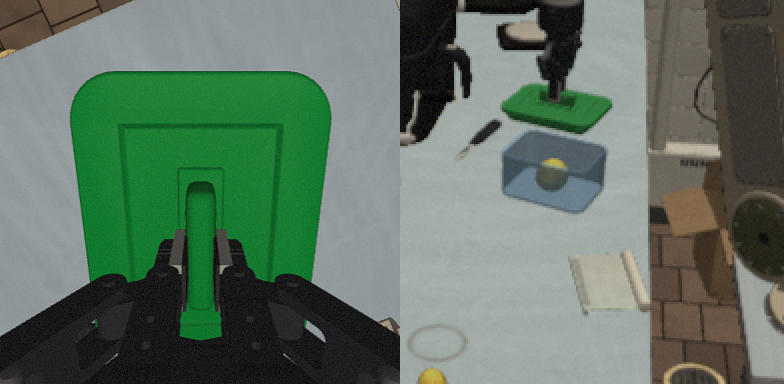

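The lid hangs level with the tub below it, the lemon inside (right panel, 552,172), at matching yaw. The near edge is visible at left-panel row 72. It needs about 2–3 mm of correction, then I lower it.

Converted, 0.072 m is 0.144, -0.0028 m is -0.0056.

```bash
echo '[{"pos":[-0.0056, -0.0018, 0.04], "jaw":0.005}, {"pos":[-0.0056, -0.0018, 0.08], "jaw":0.005}, {"pos":[-0.0056, -0.0018, 0.11], "jaw":0.005}, {"pos":[-0.0056, -0.0018, 0.13], "jaw":0.005}, {"pos":[-0.0056, -0.0018, 0.144], "jaw":0.005}, {"pos":[-0.0056, -0.0018, 0.144], "jaw":0.005}, {"pos":[-0.0056, -0.0018, 0.144], "jaw":0.005}]' > path.dat && python3 -m inch path.dat && echo '[{"pos":[0, 0, 0.004], "jaw":0.005}, {"pos":[0, 0, 0.008], "jaw":0.005}, {"pos":[0, 0, 0.008], "jaw":0.005}]' > path.dat && python3 -m inch path.dat
python3 - <<'E'
from h import *
st=env.get_state();c=viewer.camera_params("wrist");a,d=viewer.snapshot("wrist");C=cloud(d,c)
q=blobs(a,(50,100,15),(88,255,255),300)[0];m=np.zeros((384,512),np.uint8);cv2.drawContours(m,[q.reshape(-1,1,2)],-1,1,-1)
k=(m>0)&(d>0);z=np.median(C[k][:,2]);k&=abs(C[...,2]-z)<.008;P=C[k]
A=np.c_[P[:,:2],np.ones(len(P))];f=np.linalg.lstsq(A,P[:,2],rcond=None)[0];print(z,f[:2]*57.3,rect(P),st["position"],st["ft_force"])
E
```

```text
time: 13.1
position: [0.4617, -0.3253, 0.1083]
eef_rot: [180.0, -0.1, 159.4]
ft_force: [-3.0, 0.9, -2.2]
finger_gap: 0.0121
finger_force: 69.8
time: 13.4
position: [0.4619, -0.3256, 0.1045]
eef_rot: [180.0, -0.0, 159.4]
ft_force: [-3.6, 0.6, -1.4]
finger_gap: 0.0124
finger_force: 69.9
0.0964684750783283 [-0.78227429  0.36213841] (array([ 453.6, -323.6]), 154.6, 127.8, -20.7) [ 0.46187952 -0.32562859  0.10448111] [-3.55462835  0.58043666 -1.41298311]
```

Converted, 0.002 m is 0.004, 0.001 m is 0.002.

```bash
echo '[{"pos":[0, 0, 0.002], "jaw":0.005}, {"pos":[0, 0, 0.004], "jaw":0.005}, {"pos":[0, 0, 0.004], "jaw":0.005}]' > path.dat && python3 -m inch path.dat; echo '[{"pos":[0, 0, 0.002], "jaw":0.005}, {"pos":[0, 0, 0.004], "jaw":0.005}, {"pos":[0, 0, 0.004], "jaw":0.005}]' > path.dat && python3 -m inch path.dat
```

```text
time: 13.75
position: [0.462, -0.3257, 0.1031]
eef_rot: [180.0, 0.0, 159.4]
ft_force: [-6.1, 4.4, 4.8]
finger_gap: 0.0119
finger_force: 70.8
time: 14.05
position: [0.462, -0.3257, 0.1027]
eef_rot: [-180.0, 0.1, 159.4]
ft_force: [-8.6, 7.4, 15.3]
finger_gap: 0.0121
finger_force: 72.2
```

The gasket is in contact. Releasing, backing up and looking.

Converted, -0.12 m is -0.24, -0.07 m is -0.14.

```bash
echo '[{"pos":[0, 0, -0.004], "jaw":0.005}, {"pos":[0, 0, -0.004], "jaw":0.03}, {"pos":[0, 0, -0.004], "jaw":0.04}, {"pos":[0, 0, -0.004], "jaw":0.05}, {"pos":[0, 0, -0.06], "jaw":0.05}, {"pos":[0, 0, -0.14], "jaw":0.05}, {"pos":[0, 0, -0.24], "jaw":0.05}, {"pos":[0, 0, -0.24], "jaw":0.05}, {"pos":[0, 0, -0.24], "jaw":0.05}]' > path.dat && python3 -m inch path.dat
cat >> h.py <<'E'
def lidlook(save=None):
    st=env.get_state();c=viewer.camera_params("wrist");a,d=viewer.snapshot("wrist");C=cloud(d,c)
    q=blobs(a,(50,100,15),(88,255,255),300)[0];m=np.zeros((384,512),np.uint8);cv2.drawContours(m,[q.reshape(-1,1,2)],-1,1,-1)
    k=(m>0)&(d>0);z=np.median(C[k][:,2]);k&=(abs(C[...,2]-z)<.012);P=C[k]
    ctr,w,h,ang=rect(P);print("pos",st["position"].round(4),st["eef_rot"].round(1),"lid",ctr,w,h,ang)
    t=np.radians(ang);ex=np.array([np.cos(t),np.sin(t)]);ey=np.array([-ex[1],ex[0]])
    for sx,sy in((1,1),(-1,1),(-1,-1),(1,-1)):
        o=ctr/1000+sx*.068*ex+sy*.048*ey; n=np.linalg.norm(P[:,:2]-o,axis=1)<.006
        print((sx,sy),o.round(4),n.sum(),P[n][:,2].mean().round(4) if n.any() else None)
    if save: cv2.imwrite(save,a[...,::-1])
E
python3 -c "
from h import *
lidlook('pics/w4.png')"
```

```text
time: 14.95
position: [0.4633, -0.3271, 0.2219]
eef_rot: [-179.9, 0.2, 159.4]
ft_force: [-0.3, 0.5, -1.0]
finger_gap: 0.0499
finger_force: 0.0
pos [ 0.4633 -0.3271  0.2219] [-179.9    0.2  159.4] lid [ 459.7 -325.8] 167.2 127.9 -20.6
(1, 1) [ 0.5402 -0.3048] 43 0.0953
(-1, 1) [ 0.4129 -0.2569] 160 0.0949
(-1, -1) [ 0.3792 -0.3468] 167 0.0952
(1, -1) [ 0.5065 -0.3947] 60 0.0956
```

View pics/w4.png

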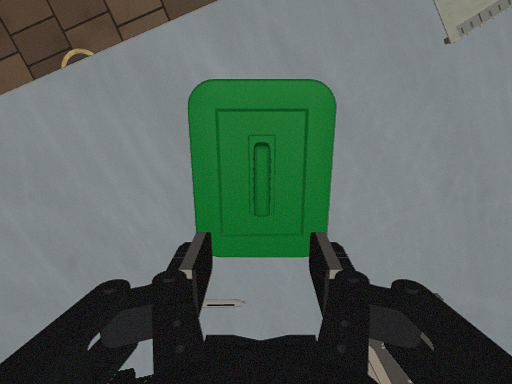

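The lid sits level at about 95 mm on all four corners, centred within 2 mm; in the picture it is at (262,168). Next I shut the fingers and press corner (+,+).

Converted, 0.12 m is 0.24, -0.064 m is -0.128.

```bash
echo '[{"pos":[-0.128, 0.096, 0], "jaw":0}, {"pos":[-0.128, 0.096, 0.08], "jaw":0}, {"pos":[-0.128, 0.096, 0.16], "jaw":0}, {"pos":[-0.128, 0.096, 0.22], "jaw":0}, {"pos":[-0.128, 0.096, 0.24], "jaw":0}, {"pos":[-0.128, 0.096, 0.24], "jaw":0}, {"pos":[-0.128, 0.096, 0.24], "jaw":0}]' > path.dat && python3 -m inch path.dat 40; echo '[{"pos":[0, 0, 0.006], "jaw":0}, {"pos":[0, 0, 0.012], "jaw":0}, {"pos":[0, 0, 0.016], "jaw":0}, {"pos":[0, 0, 0.016], "jaw":0}]' > path.dat && python3 -m inch path.dat
```

```text
time: 15.7
position: [0.5392, -0.304, 0.1008]
eef_rot: [-180.0, 0.0, 159.4]
ft_force: [-0.0, -0.4, 0.3]
finger_gap: 0.0001
finger_force: 0.0
time: 16.1
position: [0.5397, -0.3046, 0.0943]
eef_rot: [-179.9, 0.2, 159.4]
ft_force: [-1.3, -0.9, 7.0]
finger_gap: -0.0001
finger_force: 2.9
```

Converted, 0.003 m is 0.006, 0.002 m is 0.004.

```bash
echo '[{"pos":[0, 0, 0.002], "jaw":0}, {"pos":[0, 0, 0.004], "jaw":0}, {"pos":[0, 0, 0.006], "jaw":0}, {"pos":[0, 0, 0.006], "jaw":0}]' > path.dat && python3 -m inch path.dat;  echo '[{"pos":[0, 0, 0.002], "jaw":0}, {"pos":[0, 0, 0.004], "jaw":0}, {"pos":[0, 0, 0.004], "jaw":0}]' > path.dat && python3 -m inch path.dat
```

```text
time: 16.5
position: [0.5398, -0.3048, 0.0926]
eef_rot: [-179.9, 0.2, 159.4]
ft_force: [-3.0, 0.9, 12.9]
finger_gap: -0.0
finger_force: 6.2
time: 16.8
position: [0.54, -0.3046, 0.0896]
eef_rot: [-179.9, 0.2, 159.4]
ft_force: [-0.9, 0.3, 7.3]
finger_gap: -0.0003
finger_force: 3.4
```

It snapped: the force dropped while z reached 89.6 mm. I'll hold briefly with a little more pressure, then lift and check.

Converted, 0.002 m is 0.004, 0.001 m is 0.002.

```bash
echo '[{"pos":[0, 0, 0.002], "jaw":0}, {"pos":[0, 0, 0.004], "jaw":0}, {"pos":[0, 0, 0.004], "jaw":0}, {"pos":[0, 0, 0.004], "jaw":0}, {"pos":[0, 0, 0.004], "jaw":0}, {"pos":[0, 0, 0.004], "jaw":0}]' > path.dat && python3 -m inch path.dat; echo '[{"pos":[0, 0, -0.06], "jaw":0}, {"pos":[0, 0, -0.12], "jaw":0}, {"pos":[0.12, -0.096, -0.2], "jaw":0}, {"pos":[0.12, -0.096, -0.26], "jaw":0}, {"pos":[0.12, -0.096, -0.26], "jaw":0}, {"pos":[0.12, -0.096, -0.26], "jaw":0}]' > path.dat && python3 -m inch path.dat; python3 -c "
from h import *
lidlook()"
```

```text
time: 17.4
position: [0.5401, -0.3047, 0.0894]
eef_rot: [-179.9, 0.3, 159.4]
ft_force: [-2.5, 2.2, 16.0]
finger_gap: 0.0001
finger_force: 8.2
time: 18.0
position: [0.4661, -0.3287, 0.2179]
eef_rot: [-179.9, 0.3, 159.3]
ft_force: [0.4, 0.5, 0.1]
finger_gap: 0.0001
finger_force: 0.0
pos [ 0.4661 -0.3287  0.2179] [-179.9    0.3  159.3] lid [ 459.6 -326. ] 167.6 127.6 -20.7
(1, 1) [ 0.5402 -0.3051] 101 0.0885
(-1, 1) [ 0.413  -0.2571] 170 0.0943
(-1, -1) [ 0.379  -0.3469] 178 0.1001
(1, -1) [ 0.5062 -0.3949] 107 0.0944
```

Converted, 0.13 m is 0.26, -0.061 m is -0.122.

```bash
echo '[{"pos":[-0.122, -0.096, 0.06], "jaw":0}, {"pos":[-0.122, -0.096, 0.14], "jaw":0}, {"pos":[-0.122, -0.096, 0.2], "jaw":0}, {"pos":[-0.122, -0.096, 0.236], "jaw":0}, {"pos":[-0.122, -0.096, 0.244], "jaw":0}, {"pos":[-0.122, -0.096, 0.25], "jaw":0}, {"pos":[-0.122, -0.096, 0.256], "jaw":0}, {"pos":[-0.122, -0.096, 0.26], "jaw":0}, {"pos":[-0.122, -0.096, 0.26], "jaw":0}]' > path.dat && python3 -m inch path.dat; echo '[{"pos":[0, 0, 0.002], "jaw":0}, {"pos":[0, 0, 0.004], "jaw":0}, {"pos":[0, 0, 0.004], "jaw":0}]' > path.dat && python3 -m inch path.dat
```

```text
time: 18.95
position: [0.5065, -0.3931, 0.0891]
eef_rot: [-179.9, 0.1, 159.5]
ft_force: [-9.3, 5.7, 29.2]
finger_gap: 0.0002
finger_force: 13.7
time: 19.25
position: [0.5073, -0.3938, 0.0891]
eef_rot: [-179.8, 0.2, 159.5]
ft_force: [-9.5, 7.0, 36.3]
finger_gap: 0.0001
finger_force: 18.1
```

Converted, 0.002 m is 0.004, 0.001 m is 0.002.

```bash
echo '[{"pos":[0, 0, 0.002], "jaw":0}, {"pos":[0, 0, 0.004], "jaw":0}, {"pos":[0, 0, 0.004], "jaw":0}]' > path.dat && python3 -m inch path.dat
```

```text
time: 19.55
position: [0.5083, -0.3948, 0.0891]
eef_rot: [-179.8, 0.4, 159.5]
ft_force: [-9.3, 7.6, 44.5]
finger_gap: 0.0002
finger_force: 21.6
```

Converted, 0.134 m is 0.268, -0.03 m is -0.06.

```bash
echo '[{"pos":[0, 0, -0.1], "jaw":0}, {"pos":[0.1, 0, -0.1], "jaw":0}, {"pos":[0.2, 0, -0.1], "jaw":0}, {"pos":[0.268, 0, -0.1], "jaw":0}, {"pos":[0.268, 0, -0.08], "jaw":0}, {"pos":[0.268, 0, -0.06], "jaw":0}, {"pos":[0.268, 0, -0.04], "jaw":0}, {"pos":[0.268, 0, -0.024], "jaw":0}, {"pos":[0.268, 0, -0.016], "jaw":0}, {"pos":[0.268, 0, -0.012], "jaw":0}, {"pos":[0.268, 0, -0.01], "jaw":0}, {"pos":[0.268, 0, -0.01], "jaw":0}]' > path.dat && python3 -m inch path.dat
```

```text
time: 20.75
position: [0.3816, -0.3473, 0.0888]
eef_rot: [-179.9, 0.1, 159.5]
ft_force: [-7.0, 6.1, 26.6]
finger_gap: 0.0001
finger_force: 13.7
```

Down at 88.8 mm. Now the last corner (-,+), 96 mm away along tool y.

Converted, 0.096 m is 0.192, -0.05 m is -0.1.

```bash
echo '[{"pos":[0, 0, -0.1], "jaw":0}, {"pos":[0, 0.1, -0.1], "jaw":0}, {"pos":[0, 0.192, -0.1], "jaw":0}, {"pos":[0, 0.192, -0.1], "jaw":0}, {"pos":[0, 0.192, -0.08], "jaw":0}, {"pos":[0, 0.192, -0.06], "jaw":0}, {"pos":[0, 0.192, -0.04], "jaw":0}, {"pos":[0, 0.192, -0.02], "jaw":0}, {"pos":[0, 0.192, -0.01], "jaw":0}, {"pos":[0, 0.192, -0.004], "jaw":0}, {"pos":[0, 0.192, 0], "jaw":0}, {"pos":[0, 0.192, 0], "jaw":0}]' > path.dat && python3 -m inch path.dat;  echo '[{"pos":[0, 0, -0.08], "jaw":0}, {"pos":[0, 0, -0.16], "jaw":0}, {"pos":[-0.12, -0.096, -0.2], "jaw":0}, {"pos":[-0.12, -0.096, -0.27], "jaw":0}, {"pos":[-0.12, -0.096, -0.27], "jaw":0}, {"pos":[-0.12, -0.096, -0.27], "jaw":0}]' > path.dat && python3 -m inch path.dat; python3 -c "
from h import *
lidlook()"
```

```text
time: 21.95
position: [0.4135, -0.2569, 0.0888]
eef_rot: [-179.9, -0.0, 159.4]
ft_force: [-9.1, 6.3, 26.1]
finger_gap: 0.0
finger_force: 12.5
time: 22.55
position: [0.4542, -0.3242, 0.2219]
eef_rot: [-179.9, 0.1, 159.3]
ft_force: [0.1, 0.7, -1.3]
finger_gap: -0.0002
finger_force: 0.0
pos [ 0.4542 -0.3242  0.2219] [-1.799e+02  1.000e-01  1.593e+02] lid [ 459.8 -326.1] 166.5 127.6 -20.7
(1, 1) [ 0.5404 -0.3052] 100 0.0883
(-1, 1) [ 0.4132 -0.2572] 146 0.0882
(-1, -1) [ 0.3792 -0.347 ] 145 0.0881
(1, -1) [ 0.5064 -0.395 ] 96 0.0883
```

All four corners read 88.1–88.3 mm, level, with the arm clear. Handing in.

```bash
python3 -c "
from bench import env
print(env.sign_off())"
```

```text
the job is handed in; nothing more can be done
None
```

The lemon is in the tub and the lid is snapped flush at all four corners, each measured at about 88 mm (limit 90.6 mm); the job was handed in at about 22.6 s, and the sign-off returned no verdict.

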